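# Centre the bottle on the balance pan and take the weight

### The job

The blue rinse bottle stands off-centre on the small round pan of the bench balance. With the fingertips tap it lightly along the pan, low down so that it does not tip, until its foot stands wholly inside the red ring marked on the pan; do not grip, lift or tip it or hit it hard. With the bottle centred and left alone, press the green key of the balance fully down and let it come up again; leave the pots, loupe and tin where they are.

Things in the scene. Friction and masses are not known exactly. Their poses are not given: they have to be found in the camera images.
- bottle: small round plastic bottle, light blue with a white ribbed cap, standing upright on the pan; 29 mm in diameter up to 40 mm above its foot, 62 mm tall in all, about 60 g; origin at the centre of its foot, z up. Pushed within about 12 mm of its foot it slides; pushed high up it topples. It slides under well under 1 N
- weigh_pan: round metal pan of the balance, 76 mm in diameter, fixed, with a free edge and nothing beside it that stands higher within 40 mm; origin at the centre of its top surface, about 50 mm above the worktop; it is turned at random about the vertical, so its x and y axes mean nothing
- pan_center (a point): centre of the top surface of the pan; the thin red ring round it has an inner radius of 20.5 mm
- balance: white bench balance 120 mm deep (x) and 200 mm wide (y), top 40 mm above the worktop, fixed; origin on the worktop under its centre, x pointing to its back, y to its left. The pan lies 46 mm to the right of the centre (-y), the display and the green key lie on the left half
- weigh_key (a joint): travel of the green round key, 22 mm in diameter: 0 up, 0.005 m fully down; springs back when let go; 4 N press it fully down
- weigh_key_top (a point): centre of the top face of the green key; it is pressed straight down
- red_pot: black oil pot with a red cap, 37 mm in diameter, 32 mm tall, standing loose on the brown leather pad at the front left; bystander; origin at the centre of its foot
- blue_pot: black oil pot with a blue cap, 37 mm in diameter, 32 mm tall, loose; bystander; origin at the centre of its foot
- eye_loupe: black eye loupe, 38 mm in diameter, 32 mm tall, loose; bystander; origin at the centre of its foot
- parts_tin: round grey parts tin with a window lid, 48 mm in diameter, 18 mm tall, loose; bystander; origin at the centre of its foot
Mind the look-alikes: they are no part of the job. What is meant by the bottle is not pink or yellow, and is the smaller of those in its own colour.

How it is judged (in metres and radians):
On the way, in this order (a step that is already met when the one before it is completed fails the run):
1. the bottle stands upright and still inside the ring, untouched (horizontal distance between bottle and pan_center below 0.006 m and angle between bottle's own z axis and vertical below 0.05 rad and linear speed of bottle below 0.01 m/s and contact force between bottle and the arm below 0.02 N and contact force between bottle and the fingers below 0.02 N), for 0.2 s.
2. the green key is pressed down (value of joint weigh_key above 0.0038 m), for 0.05 s.
At the end, for the whole second after the job is handed in: the bottle stands upright (within 3 degrees) and still on the pan, its axis within 6 mm of the pan's centre (foot inside the red ring), after the key has been pressed at least 3.8 mm down and has come up again (horizontal distance between bottle and pan_center below 0.006 m and z of bottle in the frame of pan_center between -0.002 and 0.003 m and angle between bottle's own z axis and vertical below 0.05 rad and linear speed of bottle below 0.01 m/s and value of joint weigh_key below 0.0015 m); the robot touches nothing.
It fails at once if the bottle is tipped by more than 17 degrees (angle between bottle's own z axis and vertical above 0.3 rad).
It fails at once if the bottle is lifted off the pan by more than 6 mm, or falls off it (z of bottle in the frame of pan_center above 0.006 m or z of bottle in the frame of pan_center below -0.008 m).
It fails at once if the bottle is hit or gripped with more than 4 N (contact force between bottle and the fingers above 4 N or contact force between bottle and the arm above 4 N).
It fails at once if the key is pressed while the bottle is off-centre or touched (value of joint weigh_key above 0.003 m and (horizontal distance between bottle and pan_center above 0.006 m or contact force between bottle and the fingers above 0.05 N)).
It fails at once if a bystander is moved by more than 10 mm (distance of any of red_pot, blue_pot, eye_loupe, parts_tin from where it was at the start of the episode above 0.01 m).
It also fails if it takes over 40 s, if anything falls off the work surface, if the arm or the gripper's body presses on something with over 40 N, if the wrist force passes 120 N, or if a joint passes its speed limit or range.

### The arm

A 6-joint arm with a two-finger parallel gripper is mounted at the origin on a cart in front of the work surface, level with it; the furniture and walls round the work are solid. World frame = base frame: x ahead of the robot, y to its left, z up, the work surface at z = 0. Lengths are in mm, angles in rad, forces in N, time in s.
With the tool pointing down it reaches from about 350 to 875 mm from the base axis. Payload 4.2 kg.
Tool frame: the origin (TCP) lies at the very end of the fingers, on their centre line; the grasp point (between the pads) lies 19 mm behind it; z points along the fingers, y is the direction in which the jaws open and shut (so a half turn about z gives the same grasp; the last joint's range is limited). The gripper opens to 85 mm and grips with 20 to 120 N. Pads are 22 mm wide; open, the fingers measure 114 mm over their backs; the gripper's body (76 mm by 85 mm) begins 54 mm behind the grasp point. The pads swing forward as they close: fully open they stand 13 mm farther back than shut.
Start: joints at [-0.904, 0.385, 0.008, 0, -1.194, -0.259], TCP at [247.882, -573.719, 231.312] pointing down, gripper open.
Joint ranges: [-3.14, 3.14], [-1.21, 2.06], [-1.07, 1.41], [-3.16, 2.05], [-2.99, -0.16], [-3.1, 3.1]. Speed limits (rad/s): [2.79, 2.79, 3.14, 3.14, 3.14, 3.14].

### API

Orientations are given as a unit quaternion [x, y, z, w].
In Python, from bench import telemetry, eyes, arm gives the robot as it stands. The module is installed in compiled form; this text tells all that it offers.
- The arm moves only by the tool move_arm, never from a script. Its argument "deltas" is text: rows parted by semicolons, each of 6 numbers parted by spaces: the shift along the tool's x, y, z in cm, then the turn, a rotation vector about the tool's x, y, z in rad. A call has 1 to 12 rows; each row shifts and turns the commanded pose from where the row before left it, along the tool's axes as they then stand; what a row does not reach is not made up. A row lasts 1/8 s, in which the tool goes at most 62.5 mm and 10.7 degrees, less where a joint would pass 70% of its speed; a pose out of reach is approached as far as the arm can. A call is refused whole if a number of a shift passes 6.25 or a number of a turn 0.188, either way. A call with a gripper value outside its range is refused whole. "grip" is the finger opening in cm, from 0 to 8.54, set as the call begins (left out, the last holds). The fingers move at their own pace and stop on an object; the grip force is fixed at half the most. Time passes only in rows, so rows that do not move let the fingers close. It gives the time, the measured TCP pose, the force and the opening at its end, in the units of the state.
- telemetry.read_state(): the state, without advancing time (a new reading comes with each control period).
- eyes.get_image(name): name is "scene" or "side" or "wrist"; returns a dict with "pixels" (420x560x3 uint8, blue, green, red), "range_z" (420x560 float32, mm along the optical axis (not along the pixel's ray), 0 where there is no reading), "fx", "fy", "cx", "cy" (pixels), "origin" and "orientation" of the camera in the world; the wrist camera has in their place "tool_from_camera" (4x4, takes a point from camera to tool coordinates, whose origin is the TCP and whose axes are the flange's). Camera axes: x right, y up, looking along -z (the intrinsics and any distortion apply to the point x, -y, -z); pixel columns grow to the right and rows downward; lengths in mm; the calibration is good to about 2 mm. A picture is of the moment at which its call begins: read the wrist's pose just before it.
- arm.job_done(): hands the job in, once; it reports no verdict.
Trained networks look in a picture, given as the dict that the camera call returned (one of the last four; its "shot" number tells which), for a name from the list of things; names that differ only in an ending like _2 or _b are one class to them, and where a whole thing is asked for, a point or a joint stands for the part that bears it (a point fixed in the world has none). Each returns a list of dicts, best first, with "p" (0 to 1); they miss things now and then, are a little off and sometimes report something else, mostly with a low value. They report only what shows in the picture. A call takes as long as a camera call. They do not tell look-alikes from the thing itself.
- eyes.boxes_of(picture, name): "point" ([x, y, z] in mm, in world coordinates, good to about 4 mm: the middle of the surface that is visible of it).
The state is a dict: "clock": time; "joints": joint angles; "joint_vel": joint speeds; "joint_efforts": joint torques, N m; "position": TCP position; "ee_rot": TCP orientation; "contact_force": force on the tool from outside, world axes, zero at the start; "wrist_torque": the same for the moment, N m; "gripper_width": finger opening in mm.
Only numpy, scipy, OpenCV 4.12 (cv2) and the standard library are available. Lean on these libraries where they do the work, as an engineer would, in place of code of your own. Each camera call takes 0.05 s, during which the arm holds its last target.

## Working session

There is one attempt and no reset: what is moved stays moved. The work goes in short steps, Python scripts to look and compute and a tool call to move; the robot and the scene stay as the last step left them, time stands still between calls to the robot, and variables do not carry over. Pictures are saved under pics/ and viewed, and the job is handed in when it is done.

Besides the shell and the picture viewer there is one more tool, called after "Emit:" as name(argument=value, ...) on one line, values as JSON. move_arm: Moves the arm, as the interface text tells. Its arguments: {"type":"object","properties":{"deltas":{"type":"string"},"grip":{"type":"number"}},"required":["deltas"]}

```bash
mkdir -p pics; cat > h.py <<'E'
import numpy as np, cv2
from bench import telemetry, eyes, arm
from scipy.spatial.transform import Rotation as R
def save(p,n): cv2.imwrite('pics/'+n+'.png',p['pixels'])
def pts(p,uv=None,T=None):
    z=p['range_z'].astype(float); v,u=np.indices(z.shape)
    x=(u-p['cx'])/p['fx']*z; y=(v-p['cy'])/p['fy']*z
    c=np.stack([x,-y,-z],-1)
    if 'origin' in p:
        return c@R.from_quat(p['orientation']).as_matrix().T+np.array(p['origin'])
    M=np.array(p['tool_from_camera']); t=c@M[:3,:3].T+M[:3,3]
    s=T; return t@R.from_quat(s['ee_rot']).as_matrix().T+np.array(s['position'])
E
python3 - <<'E'
from h import *
s=telemetry.read_state(); print(s)
for n in ['scene','side']:
    p=eyes.get_image(n); save(p,n+'0'); print(n,[ (k,p[k]) for k in p if k not in('pixels','range_z')])
    for o in ['bottle','weigh_pan','balance','weigh_key','red_pot','blue_pot','eye_loupe','parts_tin']:
        print(o,[(np.round(b['point']),round(b['p'],2)) for b in eyes.boxes_of(p,o)])
E
```

```text
{'clock': 0.0, 'joints': array([-9.04370398e-01,  3.85546823e-01,  6.62601865e-03, -5.06731849e-04,
       -1.19400890e+00, -2.58562455e-01]), 'joint_vel': array([-0.00057918,  0.001058  ,  0.00193079, -0.00016891,  0.00093633,
       -0.0010047 ]), 'joint_efforts': array([ 9.89350929e-05, -3.92294669e+01,  1.88401634e+01,  4.18608695e+00,
       -4.65695135e-03, -9.37217322e-06]), 'position': array([ 247.66884728, -573.19231239,  230.22639463]), 'ee_rot': array([-2.02429491e-01,  9.79296231e-01,  1.05969629e-03, -2.65183476e-04]), 'contact_force': array([-0.48051129,  0.04497074, -0.66466568]), 'wrist_torque': array([ 0.01458926, -0.009766  ,  0.04344681]), 'gripper_width': 85.38295639673215}
scene [('fx', 381.44330769153817), ('fy', 381.44330769153817), ('cx', 278.2738878194853), ('cy', 214.74651464648528), ('origin', array([ 47.89034741, 846.48933961, 672.46195664])), ('orientation', array([-0.10932781,  0.49466274,  0.84575825, -0.16747891])), ('shot', 1)]
bottle [(array([ 524., -127.,   43.]), 0.73), (array([ 508., -453.,   51.]), 0.69), (array([ 424., -437.,   35.]), 0.45), (ar
[... 183 characters left out ...]
,  20.]), 0.54)]
eye_loupe [(array([ 500., -328.,   53.]), 0.51)]
parts_tin []
side [('fx', 413.7630057890505), ('fy', 413.7630057890505), ('cx', 282.7784528817799), ('cy', 207.26870493667857), ('origin', array([   17.52346955, -1069.95917791,   604.65136778])), ('orientation', array([ 0.50517626, -0.11858727, -0.20793934,  0.82915332])), ('shot', 2)]
bottle [(array([ 492., -364.,   84.]), 0.82), (array([ 421., -454.,   33.]), 0.75), (array([ 503., -479.,   47.]), 0.58)]
weigh_pan [(array([ 493., -339.,   51.]), 0.6)]
balance [(array([ 494., -374.,   37.]), 0.8)]
weigh_key []
red_pot []
blue_pot []
eye_loupe [(array([446., 220.,  18.]), 0.61)]
parts_tin [(array([ 560., -563.,   15.]), 0.78)]
```

View pics/scene0.png

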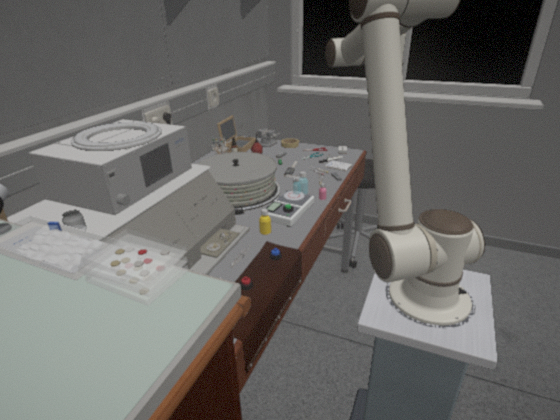

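View pics/side0.png

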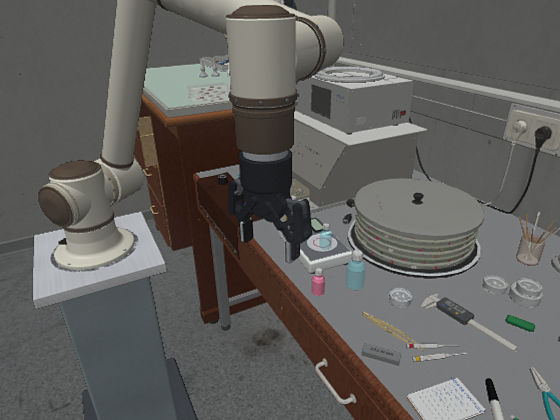

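```bash
python3 - <<'E'
from h import *
a=cv2.imread('pics/side0.png')[200:310,270:410]; b=cv2.imread('pics/scene0.png')[165:245,240:345]
a=cv2.resize(a,(700,550),interpolation=3); cv2.imwrite('pics/c1.png',a)
b=cv2.resize(b,(735,560),interpolation=3); cv2.imwrite('pics/c2.png',b)
s=telemetry.read_state()
p=eyes.get_image('wrist'); save(p,'w0'); print(p['tool_from_camera'],p['fx'],p['cx'],p['cy'])
for n,q in [('side',(325,240)),('side',(356,270)),('side',(318,285))]:
    p=eyes.get_image(n); P=pts(p); print(n,q,P[q[1],q[0]])
E
```

```text
[[-1.60829354e-04  9.64407228e-01  2.64421394e-01  6.64793859e+01]
 [ 9.99999671e-01 -5.49648502e-05  8.08700829e-04 -1.74256012e-01]
 [ 7.94450807e-04  2.64421437e-01 -9.64406902e-01 -1.41843761e+02]
 [ 0.00000000e+00  0.00000000e+00  0.00000000e+00  1.00000000e+00]] 350.21473065039714 278.59232566746516 204.74123412112968
side (325, 240) [ 492.55938212 -367.14310165   76.37633044]
side (356, 270) [ 503.70863678 -477.44569374   55.07188596]
side (318, 285) [ 418.74190518 -455.93566681   30.65226117]
```

View pics/c1.png

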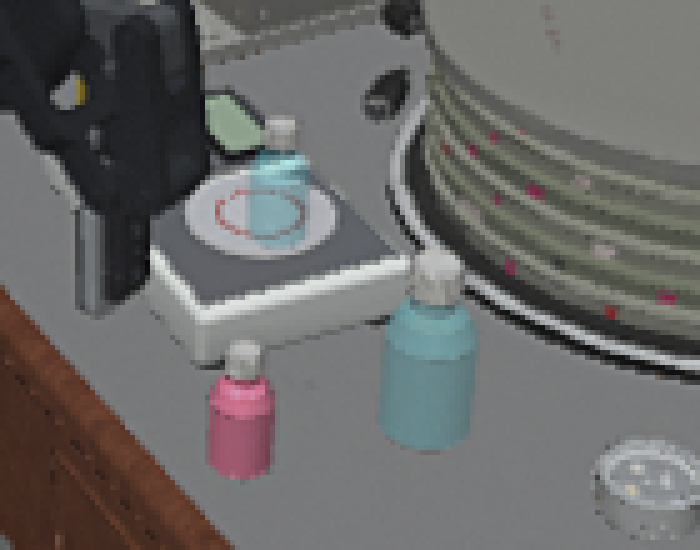

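View pics/c2.png

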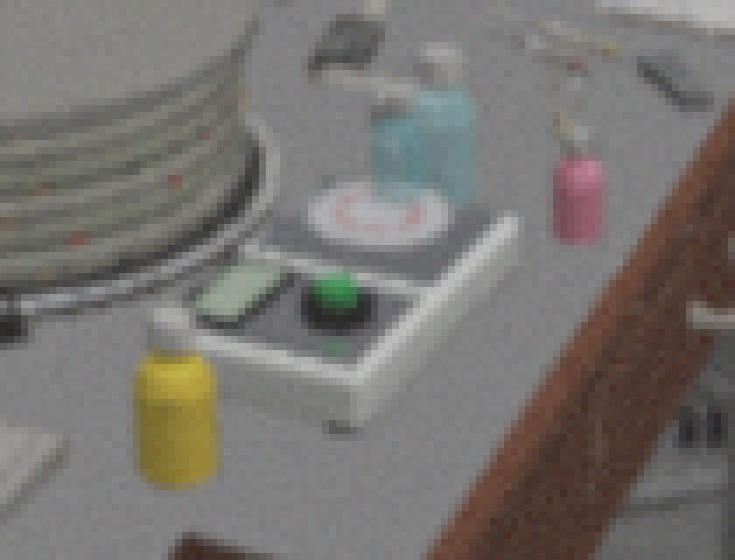

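View pics/w0.png

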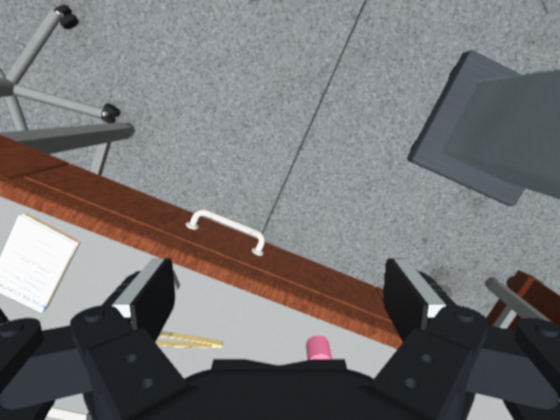

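```bash
python3 - <<'E'
from h import *
for n,(u0,u1,v0,v1) in [('side',(300,350,220,262)),('scene',(270,345,165,230))]:
    p=eyes.get_image(n); P=pts(p)[v0:v1,u0:u1]; C=p['pixels'][v0:v1,u0:u1].astype(int)
    b,g,r=C[...,0],C[...,1],C[...,2]; z=P[...,2]
    for nm,m in [('red',(r-g>25)&(r-b>25)&(abs(z-50)<6)),('pan',(abs(z-50)<4)&(b>120)&(r>110)),('blue',(b-r>35)&(z>52)&(P[...,1]>-420)),('green',(g-r>50)&(g-b>40)),('cap',(z>100)&(z<118)&(P[...,1]>-420)&(r>100))]:
        q=P[m]
        if len(q)>2: print(n,nm,len(q),q.mean(0).round(1),np.percentile(q,3,axis=0).round(1),np.percentile(q,97,axis=0).round(1))
E
```

```text
side red 13 [ 488.9 -331.5   50.7] [ 481.2 -350.2   48.4] [ 503.6 -315.4   52.5]
side pan 247 [ 495.1 -339.9   50.2] [ 467.8 -372.8   48. ] [ 535.8 -302.8   52.5]
side blue 135 [ 493.1 -365.1   79.2] [ 485.5 -371.4   54.8] [ 505.8 -355.7   96.9]
side cap 42 [ 498.3 -359.9  109. ] [ 490.8 -365.3  102.6] [ 506.1 -351.   113.7]
scene red 7 [ 423.2 -437.7   45.8] [ 415.4 -443.3   44.2] [ 431.9 -433.4   47.4]
scene pan 158 [ 499.8 -346.1   49.7] [ 466.  -451.9   46.6] [ 535.  -304.9   53.5]
scene blue 16 [ 489.5 -350.7   85.9] [ 486.3 -358.2   71.9] [ 493.2 -344.4   95.4]
scene green 13 [ 483.1 -231.8   58.5] [ 476.6 -237.    54. ] [ 490.7 -227.    62.1]
scene cap 60 [ 580.9 -380.2  111.5] [ 494.2 -414.4  103.3] [ 625.5 -350.6  116.6]
```

Emit:
move_arm(deltas="-6 0 0 0 0 0; -6 0 0 0 0 0; -6 0 0 0 0 0; -6 0 0 0 0 0", grip=0)

```text
clock: 1.7
position: [469.8, -477.7, 231.5]
ee_rot: [-0.202, 0.979, -0.0, 0.0]
contact_force: [0.6, -0.8, 0.5]
gripper_width: 12.5
```

Emit:
move_arm(deltas="0 0 0 0 0 0.178; 0 0 0 0 0 0.178; 0 0 0 0 0 0.178; 0 0 0 0 0 0.178; 0 0 0 0 0 0.178; 0 0 0 0 0 0.178; 0 0 0 0 0 0.178; 0 0 0 0 0 0.178; 0 0 0 0 0 0.178; 0 0 0 0 0 0.178; 0 0 0 0 0 0.178")

```text
clock: 3.08
position: [468.2, -478.5, 231.2]
ee_rot: [0.702, 0.712, -0.0, -0.0]
contact_force: [-0.0, 0.2, -0.2]
gripper_width: -0.2
```

Emit:
move_arm(deltas="3.5 1.5 0 0 0 0; 3.5 1.5 0 0 0 0; 0 0 0 0 0 0; 0 0 0 0 0 0")

```text
clock: 3.58
position: [496.8, -408.1, 231.4]
ee_rot: [0.7, 0.714, -0.0, 0.0]
contact_force: [-0.2, -0.9, 0.4]
gripper_width: 0.3
```

```bash
python3 - <<'E'
from h import *
s=telemetry.read_state(); p=eyes.get_image('wrist'); save(p,'w1'); P=pts(p,T=s)
C=p['pixels'].astype(int);b,g,r=C[...,0],C[...,1],C[...,2]; z=P[...,2]
near=(abs(P[...,0]-500)<60)&(P[...,1]>-410)&(P[...,1]<-190)
for nm,m in [('red',(r-g>25)&(r-b>25)&(abs(z-50)<8)),('blue',(b-r>30)&(z>52)),('green',(g-r>50)&(g-b>40)&(z>48)),('cap',(z>105)&(z<120)),('pan',(abs(z-51)<3)&(abs(P[...,1]+336)<45))]:
    q=P[m&near]
    if len(q)>2: print(nm,len(q),q.mean(0).round(1),np.percentile(q,1,axis=0).round(1),np.percentile(q,99,axis=0).round(1))
    if nm in('red','cap') and len(q)>5:
        A=np.c_[2*q[:,:2],np.ones(len(q))]; c=np.linalg.lstsq(A,(q[:,:2]**2).sum(1),rcond=None)[0]; print('fit',c[:2],np.sqrt(c[2]+c[0]**2+c[1]**2))
for o in ['bottle','weigh_key','weigh_pan']: print(o,[(np.round(k['point']),round(k['p'],2)) for k in eyes.boxes_of(p,o)])
E
```

```text
red 252 [ 504.4 -331.4   49.3] [ 482.9 -353.4   47.8] [ 525.7 -316.2   50.9]
fit [ 504.22616111 -337.80543825] 21.168094313493825
blue 558 [ 500.8 -357.    98.4] [ 487.9 -371.4   85.1] [ 515.  -341.4  373.3]
cap 387 [ 501.4 -357.3  111.2] [ 493.7 -365.1  109.2] [ 509.1 -349.9  112.9]
fit [ 501.40032106 -357.31202272] 5.726276480314849
pan 4552 [ 504.7 -332.1   49.3] [ 468.7 -370.1   48.1] [ 539.5 -302.4   51. ]
bottle [(array([ 517., -453.,   62.]), 0.74), (array([ 500., -363.,   95.]), 0.7)]
weigh_key []
weigh_pan [(array([ 503., -327.,   50.]), 0.62)]
```

View pics/w1.png

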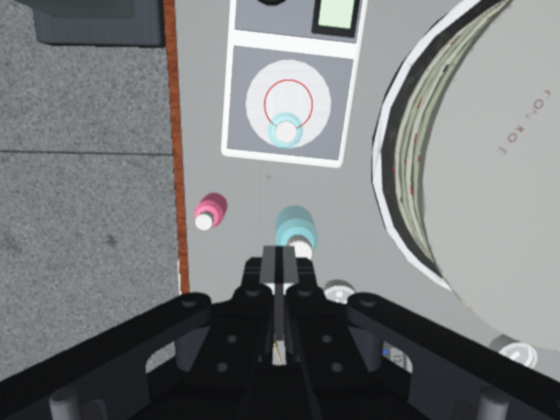

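```bash
python3 - <<'E'
from h import *
s=telemetry.read_state(); p=eyes.get_image('wrist'); P=pts(p,T=s)
for nm,(u0,u1,v0,v1) in {'big':(278,315,205,258),'finger':(255,305,244,275)}.items():
    q=P[v0:v1,u0:u1].reshape(-1,3); print(nm,np.percentile(q,[1,50,99],axis=0).round(0))
p=eyes.get_image('side'); P=pts(p); C=p['pixels'].astype(int); m=(C[...,0]-C[...,2]>35)&(P[...,1]<-420)&(P[...,1]>-520)&(abs(P[...,0]-500)<50)
q=P[m];print(np.percentile(q,[2,50,98],axis=0).round(0))
m=(P[...,2]>60)&(P[...,2]<150)&(P[...,1]<-430)&(P[...,1]>-520)&(abs(P[...,0]-505)<30); print(np.percentile(P[m],[2,50,98],axis=0).round(0))
print(s['position'],s['joints'])
E
```

```text
big [[ 497. -471.   -2.]
 [ 514. -450.   61.]
 [ 537. -397.  246.]]
finger [[ 473. -504.   -2.]
 [ 497. -398.  246.]
 [ 519. -397.  261.]]
[[ 493. -483.    8.]
 [ 502. -475.   53.]
 [ 525. -457.   69.]]
[[ 499. -478.   61.]
 [ 508. -469.   76.]
 [ 525. -453.   91.]]
[ 496.33043975 -408.69560306  231.13428453] [-4.37673830e-01  4.15583906e-01  5.55885697e-02  3.73026302e-05
 -1.21101113e+00 -2.68459256e+00]
```

Emit:
move_arm(deltas="1.55 0.05 0 0 0 0; 0 0 0 0 0 0.16; 0 0 5 0 0 0; 0 0 5 0 0 0; 0 0 4 0 0 0; 0 0 0 0 0 0; 0 0 0 0 0 0")

```text
clock: 4.75
position: [498.1, -392.8, 93.3]
ee_rot: [0.754, 0.656, 0.0, 0.002]
contact_force: [-0.1, 0.0, 0.5]
gripper_width: 0.0
```

```bash
cat > m.py <<'E'
from h import *
import sys
s=telemetry.read_state(); p=eyes.get_image('wrist'); save(p,sys.argv[1]); P=pts(p,T=s)
Rm=R.from_quat(s['ee_rot']).as_matrix(); print(s['clock'],s['position'].round(1),Rm.round(3).tolist(),s['joints'].round(2),s['contact_force'].round(2))
C=p['pixels'].astype(int);b,g,r=C[...,0],C[...,1],C[...,2]; z=P[...,2]
near=(abs(P[...,0]-500)<45)&(P[...,1]>-385)&(P[...,1]<-290)
def fit(q):
    A=np.c_[2*q[:,:2],np.ones(len(q))]; c=np.linalg.lstsq(A,(q[:,:2]**2).sum(1),rcond=None)[0]; return c[:2],np.sqrt(c[2]+c[0]**2+c[1]**2)
q=P[near&(r-g>25)&(r-b>25)&(abs(z-50)<8)]
if len(q)>9: print('ring',len(q),fit(q),q[:,2].mean()); c=fit(q)[0]
m=near&(z>109)&(z<115)&(abs(r-b)<30)&(P[...,1]>s['position'][1]+12); q2=P[m]
if len(q2)>9:
    rc=cv2.minEnclosingCircle(q2[:,:2].astype(np.float32)); print('cap',len(q2),q2.mean(0),rc, 'off',q2.mean(0)[:2]-c)
E
python3 m.py w2
```

```text
4.75 [ 498.1 -392.8   93.3] [[0.138, 0.99, 0.002], [0.99, -0.138, -0.002], [-0.002, 0.003, -1.0]] [-0.41  0.52 -0.14  0.   -0.9  -2.87] [-0.13  0.05  0.49]
ring 709 (array([ 504.10767978, -337.79832592]), np.float64(21.20770551776782)) 49.34232046836005
cap 1493 [ 501.43810519 -356.98734096  111.2081372 ] ((499.3916015625, -365.30950927734375), 16.438838958740234) off [ -2.6695746  -19.18901503]
```

View pics/w2.png

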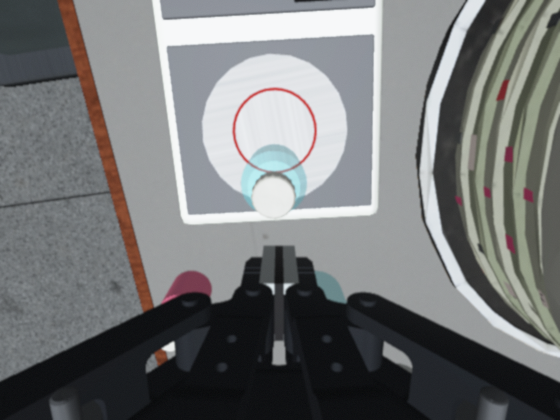

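Emit:
move_arm(deltas="0 -0.15 2 0 0 0; 0 0 1.4 0 0 0; 0 0 0.4 0 0 0; 0 0 0 0 0 0; 0 0 0 0 0 0; 0 0 0 0 0 0")

```text
clock: 5.55
position: [495.8, -392.4, 53.9]
ee_rot: [0.755, 0.656, 0.0, 0.0]
contact_force: [0.4, -0.3, -0.0]
gripper_width: -0.2
```

Emit:
move_arm(deltas="0.3 0 0 0 0 0; 0.3 0 0 0 0 0; 0.2 0 0 0 0 0; 0.2 0 0 0 0 0; 0.2 0 0 0 0 0; 0.2 0 0 0 0 0; 0.2 0 0 0 0 0; 0.2 0 0 0 0 0")

```text
clock: 6.55
position: [498.0, -374.3, 53.3]
ee_rot: [0.755, 0.656, 0.0, 0.0]
contact_force: [0.2, -0.8, 0.9]
gripper_width: -0.1
```

```bash
python3 m.py w3
```

```text
6.55 [ 498.  -374.3   53.3] [[0.139, 0.99, 0.0], [0.99, -0.139, -0.0], [-0.0, 0.0, -1.0]] [-0.39  0.55 -0.21  0.   -0.81 -2.9 ] [ 0.16 -0.84  0.92]
ring 943 (array([ 504.09962407, -337.80773481]), np.float64(21.211739401275143)) 49.334680725985464
cap 3881 [ 494.52833673 -351.20818587  111.40845768] ((483.93731689453125, -352.3453369140625), 28.053442001342773) off [ -9.57128734 -13.40045106]
```

View pics/w3.png

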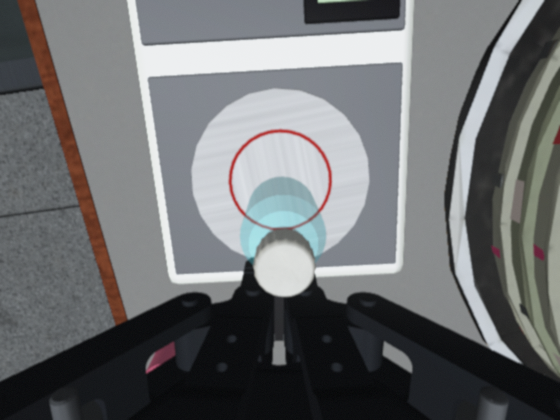

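```bash
sed -i 's/(abs(r-b)<30)&/(abs(r-b)<30)\&(r>110)\&/; s/+12); q2/-5)\&(abs(P[...,0]-503)<14); q2/' m.py; python3 m.py w4
```

```text
6.6 [ 498.  -374.1   53.3] [[0.139, 0.99, 0.0], [0.99, -0.139, 0.0], [0.0, -0.0, -1.0]] [-0.38  0.55 -0.21 -0.   -0.81 -2.9 ] [-0.59 -0.84  0.22]
ring 937 (array([ 504.07765435, -337.79872219]), np.float64(21.205504682619612)) 49.316218076917124
cap 2744 [ 503.49990667 -347.92089644  111.20962556] ((503.5138244628906, -348.54119873046875), 8.45000171661377) off [ -0.57774768 -10.12217426]
```

Emit:
move_arm(deltas="0.2 0 0 0 0 0; 0.2 0 0 0 0 0; 0.2 0 0 0 0 0; 0.2 0 0 0 0 0; 0.2 0 0 0 0 0; 0 0 0 0 0 0; 0 0 0 0 0 0")

```text
clock: 7.52
position: [499.3, -364.4, 53.3]
ee_rot: [0.755, 0.656, 0.0, -0.0]
contact_force: [0.4, 0.3, -0.8]
gripper_width: -0.4
```

```bash
python3 m.py w5
```

```text
7.525 [ 499.3 -364.4   53.3] [[0.139, 0.99, -0.0], [0.99, -0.139, 0.0], [0.0, -0.0, -1.0]] [-0.37  0.55 -0.22 -0.   -0.8  -2.91] [ 0.35  0.29 -0.77]
ring 820 (array([ 504.05794185, -337.83764794]), np.float64(21.22815906413973)) 49.33237105718028
cap 2753 [ 504.92822456 -338.04838748  111.22788697] ((504.7430114746094, -338.75030517578125), 8.5433931350708) off [ 0.87028271 -0.21073955]
```

View pics/w5.png

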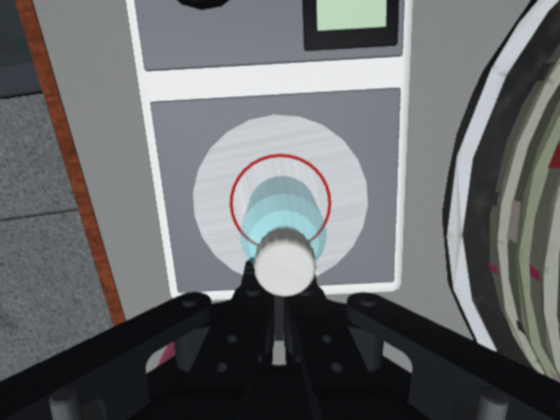

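Emit:
move_arm(deltas="-0.5 0 0 0 0 0; -1 0 0 0 0 0; -1.5 0 0 0 0 0; 0 0 -4 0 0 0; 0 0 -5 0 0 0; 0 0 -5 0 0 0; 2 0 0 0 0 0; 4 0 0 0 0 0; 0 0 0 0 0 0; 0 0 0 0 0 0")

```text
clock: 8.82
position: [503.3, -335.0, 192.8]
ee_rot: [0.755, 0.656, -0.0, -0.0]
contact_force: [0.5, 0.5, -0.9]
gripper_width: 0.4
```

```bash
cat >> m.py <<'E'
q=P[(abs(P[...,0]-490)<60)&(P[...,1]>-290)&(g-r>40)&(g-b>30)&(z>40)]
print('green',len(q)); 
if len(q): print(np.percentile(q,[2,50,98],axis=0).round(1),(q[q[:,2]>np.percentile(q[:,2],60)]).mean(0))
q=P[(abs(P[...,0]-480)<60)&(P[...,1]>-290)&(P[...,1]<-190)]
print('left half z',np.percentile(q,[50,90,99],axis=0)[:,2])
E
python3 m.py w6
```

```text
8.825 [ 503.3 -335.   192.8] [[0.139, 0.99, -0.001], [0.99, -0.139, 0.0], [0.0, -0.001, -1.0]] [-0.32  0.38 -0.1   0.   -1.09 -2.96] [ 0.54  0.54 -0.94]
ring 256 (array([ 504.19539984, -337.88572059]), np.float64(21.23332342018742)) 49.335275727653425
cap 284 [ 505.19642726 -335.81928499  111.26456847] ((505.0658874511719, -338.1868896484375), 8.025609016418457) off [1.00102742 2.0664356 ]
green 864
[[ 472.9 -247.9   40.8]
 [ 486.5 -237.    59.7]
 [ 497.5 -202.5   61.4]] [ 487.57373414 -238.36731711   62.92052742]
left half z [ 39.51044724  51.82944096 334.62978511]
```

View pics/w6.png

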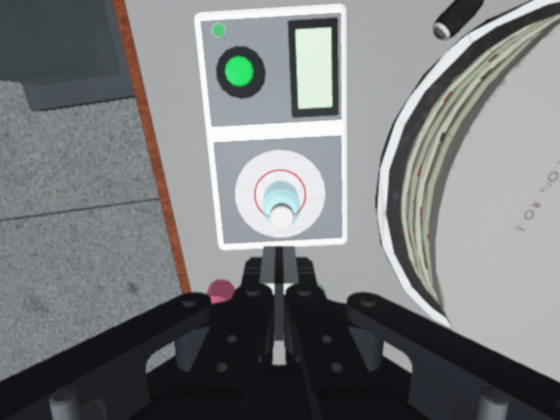

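```bash
python3 - <<'E'
from h import *
s=telemetry.read_state(); p=eyes.get_image('wrist'); P=pts(p,T=s)
C=p['pixels'].astype(int);b,g,r=C[...,0],C[...,1],C[...,2]
m=(g-r>70)&(g-b>50); m[:45]=0; m[100:]=0
q=P[m]; print(len(q),np.percentile(q,[2,25,50,75,98],axis=0).round(1)); t=q[q[:,2]>58.5]; print(len(t),t.mean(0), cv2.minEnclosingCircle(t[:,:2].astype(np.float32)))
d=np.array([t[:,0].mean()-s['position'][0],t[:,1].mean()-s['position'][1],t[:,2].mean()-s['position'][2]]); print('tool delta', R.from_quat(s['ee_rot']).inv().apply(d))
E
```

```text
708 [[ 477.9 -247.8   56.2]
 [ 483.3 -242.5   59.3]
 [ 487.7 -238.2   59.9]
 [ 492.1 -233.9   60.4]
 [ 497.3 -228.6   61.4]]
637 [ 487.77097414 -238.13047706   60.44047341] ((497.3653564453125, -249.4738311767578), 25.27045440673828)
tool delta [ 94.06589391 -28.79376023 132.34021606]
```

Emit:
move_arm(deltas="0 0 0 0 0 -0.18; 0 0 0 0 0 -0.18; 4.9 0.3 0 0 0 0; 4.9 0.3 0 0 0 0; 0 0 0 0 0 0; 0 0 4 0 0 0; 0 0 4 0 0 0; 0 0 4 0 0 0; 0 0 0 0 0 0; 0 0 0 0 0 0")

```text
clock: 10.18
position: [489.1, -238.9, 74.4]
ee_rot: [0.625, 0.781, 0.0, 0.001]
contact_force: [0.3, -0.0, 0.1]
gripper_width: -0.2
```

```bash
python3 - <<'E'
from h import *
s=telemetry.read_state(); print(s['position'],s['joints'].round(2), R.from_quat(s['ee_rot']).inv().apply(np.array([487.7,-238.2,60])-s['position']))
p=eyes.get_image('wrist'); save(p,'w7'); p=eyes.get_image('side'); P=pts(p)
cv2.imwrite('pics/s7.png',cv2.resize(p['pixels'][180:290,270:410],(700,550),interpolation=3))
E
```

```text
[ 489.11154722 -238.94169103   74.44338444] [-0.16  0.42 -0.39  0.   -0.76 -2.77] [ 1.05285374 -1.23881297 14.4399019 ]
```

View pics/w7.png

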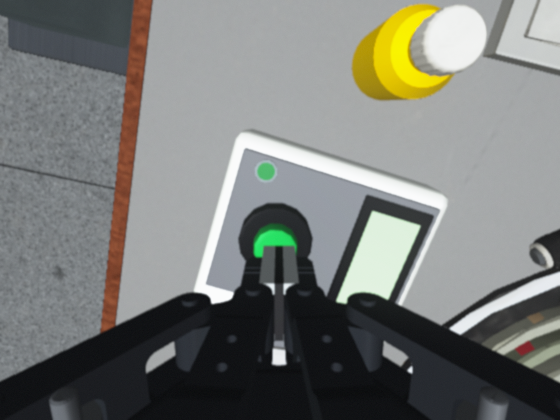

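View pics/s7.png

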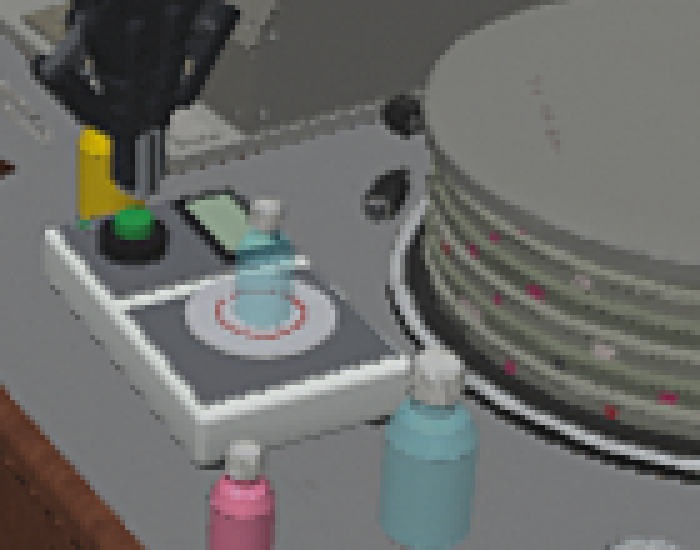

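Emit:
move_arm(deltas="0.1 -0.1 1.2 0 0 0; 0 0 0.3 0 0 0; 0 0 0.2 0 0 0; 0 0 0.2 0 0 0; 0 0 0 0 0 0")

```text
clock: 10.9
position: [486.8, -237.0, 55.9]
ee_rot: [0.625, 0.781, -0.0, 0.0]
contact_force: [-2.8, 1.5, 11.7]
gripper_width: -0.4
```

```bash
python3 - <<'E'
from h import *
for i in range(3):
    p=eyes.get_image('side'); s=telemetry.read_state(); print(s['position'],s['contact_force'])
E
```

```text
[ 486.80961234 -236.98709412   55.96191664] [-2.96452323  3.28062132 11.20028055]
[ 486.79666617 -237.01036518   55.96073771] [-2.41223225  2.01531653 11.23610241]
[ 486.79835262 -236.99545228   55.96184533] [-3.51377672  2.90093773 12.00447475]
```

Emit:
move_arm(deltas="0 0 -0.3 0 0 0; 0 0 -0.5 0 0 0; 0 0 -3 0 0 0; 0 0 -5 0 0 0; 0 0 -5 0 0 0; -5 0 0 0 0 0; -4 0 0 0 0 0; 0 0 0 0 0 0; 0 0 0 0 0 0; 0 0 0 0 0 0")

```text
clock: 12.3
position: [506.2, -324.1, 192.2]
ee_rot: [0.625, 0.781, -0.0, -0.0]
contact_force: [-0.6, 0.1, 0.4]
gripper_width: -0.2
```

```bash
python3 m.py w8; python3 - <<'E'
from h import *
s=telemetry.read_state(); p=eyes.get_image('wrist'); P=pts(p,T=s)
C=p['pixels'].astype(int);b,g,r=C[...,0],C[...,1],C[...,2]; z=P[...,2]
rr=np.hypot(P[...,0]-487.7,P[...,1]+238.2)
for a,c in [(0,5),(5,9),(9,11),(12,14),(14,16),(16,18),(18,21),(24,28)]:
    m=(rr>=a)&(rr<c)&(z<80); print(a,c,m.sum(),np.percentile(z[m],[5,50,95]).round(1))
E
```

```text
12.3 [ 506.2 -324.1  192.2] [[-0.22, 0.976, -0.001], [0.976, 0.22, 0.0], [0.0, -0.0, -1.0]] [-0.3   0.37 -0.11 -0.   -1.09 -2.62] [-0.57  0.1   0.36]
ring 263 (array([ 504.1339598, -337.8148279]), np.float64(21.184473828159344)) 49.41749940654058
green 844
[[ 472.9 -248.2   40.7]
 [ 486.2 -236.9   59.7]
 [ 497.1 -202.2   61.6]] [ 487.25481202 -238.40495525   64.64158799]
left half z [ 39.41034675  51.70054559 334.07132208]
0 5 151 [59.  60.2 61.4]
5 9 340 [59.  60.1 61.3]
9 11 226 [50.9 59.  60.4]
12 14 293 [50.1 51.2 52.4]
14 16 338 [50.  51.3 52.5]
16 18 383 [49.8 51.  52.3]
18 21 479 [38.7 40.1 51.1]
24 28 1096 [38.5 39.7 40.9]
```

View pics/w8.png

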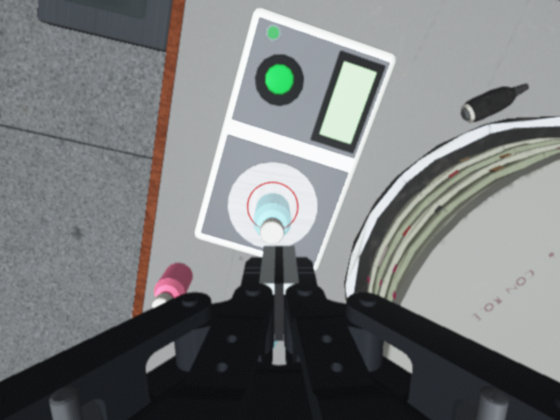

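```bash
python3 - <<'E'
from h import *
s=telemetry.read_state(); p=eyes.get_image('wrist'); P=pts(p,T=s); C=p['pixels'].astype(int)
q=P[218:250,255:290].reshape(-1,3); c=C[218:250,255:290].reshape(-1,3); q=q[(abs(q[:,2]-111)<3)&(c.min(1)>90)]
print(len(q),q.mean(0),cv2.minEnclosingCircle(q[:,:2].astype(np.float32)))
a=eyes.get_image('side'); cv2.imwrite('pics/s9.png',cv2.resize(a['pixels'][180:290,270:410],(700,550),interpolation=3))
E
```

```text
448 [ 504.80800198 -338.01868985  111.10689049] ((504.8284912109375, -338.70831298828125), 8.458916664123535)
```

View pics/s9.png

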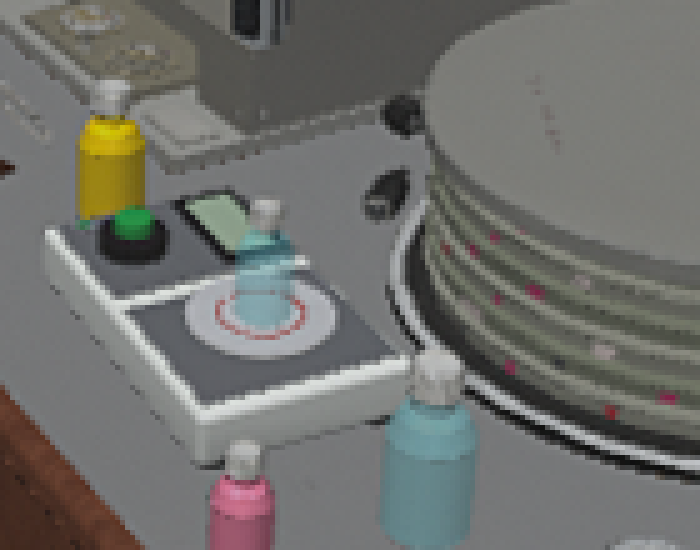

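Bottle upright inside the ring (side crop around (265,290)), key up, arm clear.

```bash
python3 -c "
from bench import arm; print(arm.job_done())"
```

```text
the job is handed in; nothing more can be done
None
```

The small blue bottle is centred inside the red ring, and the green key has been pressed and released. The job is handed in; it took about 12.5 s of the 40 s.

- **Bottle:** I pushed it about 19 mm along the pan with the closed fingertips, about 4 mm above the pan surface. In the last check its cap was about 1 mm from the ring's centre, and it stood upright after the key press.
- **Key:** I pressed it from about z = 60 mm to a firm stop at about z = 56 mm. The wrist read about 12 N there, above the 4 N needed for full travel. It then measured at its up height of about 60 mm again. The depths I measured imply 4 to 5 mm of travel; I could not read the joint directly.
- **Bystanders:** I never went near the pots, loupe or tin, but I did not re-measure where they stand. The networks mostly missed them or mislabelled other things as them, and they did not find the key, so I located it by colour and depth.

No check failed. One cap reading was wrong because it picked up part of the gripper; I fixed it and measured again. Two later cap readings, taken from farther off, had the cap partly masked; the final check used the whole cap.

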